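# Roll a tin onto the bench scan window

### The job

Roll the steel tin that lies on its side along the bench, pushing it along by its top with the fingertips, until it rests over the line along the middle of the scan window let into the bench, parallel to that line and centred on the window, and leave it there at rest. Never grasp or lift the tin or push it by its lower half, and leave the other things on the bench where they are.

Things in the scene. Friction and masses are not known exactly. Their poses are not given: they have to be found in the camera images.
- tin: Full steel tin lying on its side: a cylinder 100 mm in diameter, 120 mm long, steel with a wide paper band, about 0.6 kg. Origin: its centre, 50 mm above the bench; x is its axis (level), y and z turn as it rolls. Rolls without slipping; from 0.1 m/s coasts some 2 cm. Starts 140 to 190 mm from the window's centre on its +y or -y side, axis nearly parallel to the window's x.
- window: Scan window, fixed, flush with the bench: black pane 165 mm (its x) by 110 mm (its y) in an aluminium frame 190 by 135 mm, with a thin grey line along its middle parallel to x. Origin: centre of the pane at bench height, z up. The tin should rest with its axis above the grey line. Nothing sticks up to stop the tin.
- spare_tin: Bystander: an identical tin standing upright on its end, 100 mm in diameter, 120 mm high; origin at the centre of its underside.
- bottle: Bystander: green plastic bottle standing upright, 66 mm in diameter, 200 mm high; origin at the centre of its underside.
- tape: Bystander: roll of grey tape lying flat, 104 mm outer and 76 mm inner diameter, 48 mm high; origin at the centre of its underside.
- bin: Bystander: open blue parts bin with small cartons in it, 190 mm (its x) by 110 mm (its y), 75 mm high; origin at the centre of its underside.
Things that resemble listed ones, but are neither listed nor needed, are in the scene too. What is shaped like the tin but blue or brown is not meant.

How it is judged:
By the outcome, as a careful person would: the job done as asked, in the order asked, and still so for the second after the job is handed in, with the robot touching nothing.
It also fails if it takes over 58 s, if anything falls off the work surface, if the arm or the gripper's body presses on something with over 40 N, if the wrist force passes 120 N, or if a joint passes its speed limit or range.

### The arm

A 7-joint arm with a two-finger parallel gripper is mounted at the origin on the work surface. World frame = base frame: x ahead of the robot, y to its left, z up, the work surface at z = 0. Lengths are in m, angles in degrees, forces in N, time in s.
With the tool pointing down it reaches from about 0.425 to 0.95 m from the base axis. Payload 4.7 kg.
Tool frame: the origin (TCP) lies midway between the tips of the shut fingers; the grasp point (between the pads) lies 19 mm behind it; z points along the fingers, y is the line along which they close (so a half turn about z gives the same grasp; the last joint's range is limited). The gripper opens to 85 mm and grips with 20 to 120 N. Pads are 22 mm wide; open, the fingers measure 114 mm over their backs; the gripper's body (76 mm by 85 mm) begins 54 mm behind the grasp point. The pads swing forward as they close: fully open they stand 13 mm farther back than shut.
Start: joints at [63.833, 26.849, -2.785, 87.806, 1.381, 65.374, -4.715], TCP at [0.28, -0.614, 0.231] pointing down, gripper open.
Joint ranges: [-148.3, 148.3], [-19.14, 114.17], [-79.39, 73.82], [5.75, 140.21], [-59.74, 239.74], [12.07, 113.84], [-152.46, 152.46]. Speed limits (degrees/s): [147.25, 147.25, 180, 180, 180, 180, 180].

### API

Orientations are given as a 3x3 rotation matrix whose columns are the frame's x, y, z axes.
In Python, from cell import r gives the robot as it stands. Calls block until the motion is done:
- r.movep(position, orientation): joint-space move of the TCP to a pose.
- r.line_to(position, ori=None, max_speed=0.15, stop_force=None): straight line of the TCP; ori=None keeps the orientation; max_speed is the mean speed in m/s. With stop_force (N) it stops when the force on the tool has changed by that much, and returns True; else False.
- r.movej(angles): joint-space move.
- r.let_go() and r.gripper_close(grasp_force=None): open the fingers fully, or close them until they stop; grasp_force is the grip in N (None keeps the last).
- r.dwell(seconds).
- r.solve_ik(position, orientation): joint angles nearest the present ones, or None.
- r.observe(): the state.
- r.capture(name): name is "scene" or "side" or "wrist"; returns a dict with "frame" (384x512x3 uint8, red, green, blue), "depth" (384x512 float32, m along the optical axis (not along the pixel's ray), 0 where there is no reading), "fx", "fy", "cx", "cy" (pixels), "origin" and "attitude" of the camera in the world. Camera axes: x right, y down, z forward; pixel columns grow to the right and rows downward; lengths in m; the calibration is good to about 2 mm. A picture is of the moment at which its call begins.
A pose or a line that the arm cannot do raises r.IKError and nothing moves.
- r.close_job(): hands the job in; it is judged then, once.
The state is a dict: "t": time; "joint_positions": joint angles; "dq": joint speeds; "joint_efforts": joint torques, N m; "tool_pos": TCP position; "orientation": TCP orientation; "ft_force": force on the tool from outside, world axes, zero at the start; "ft_torque": the same for the moment, N m; "opening": finger opening in m; "gripper_force": force on a finger pad.
Only numpy, scipy, OpenCV 4.12 (cv2) and the standard library are available. Lean on these libraries where they do the work, as an engineer would, in place of code of your own. Each camera call takes 0.05 s, during which the arm holds its last target. There are 200 camera calls.

## Working session

There is one attempt and no reset: what is moved stays moved. The work goes in short steps, each a Python script; the robot and the scene stay as the last script left them, time stands still between calls to the robot, and variables do not carry over. Pictures are saved under pics/ and viewed, at most 10 in all, crops included, and the job is handed in when it is done.

```bash
ls; mkdir -p pics
python3 - <<'E'
from cell import r
import cv2,numpy as np
a=[]
for n in("scene","side"):
    c=r.capture(n); np.savez(f"{n}0.npz",**c); print(n,c["origin"],c["attitude"],c["fx"])
    cv2.imwrite(f"pics/{n}0.png",cv2.cvtColor(c["frame"],cv2.COLOR_RGB2BGR))
print(r.observe()["t"])
E
```

```text
pics
scene [1.0866574  0.1438152  0.81653836] [[-0.24943383  0.77581287 -0.57956635]
 [ 0.96836457  0.19533277 -0.1552906 ]
 [-0.00726815 -0.59996625 -0.79999229]] 376.26479288951094
side [-0.112661    0.75749008  0.76165865] [[-0.76914928 -0.36507961  0.5245248 ]
 [-0.63906847  0.44058624 -0.63045638]
 [-0.00093164 -0.82012234 -0.57218746]] 471.75876462060313
0.1
```

View pics/scene0.png

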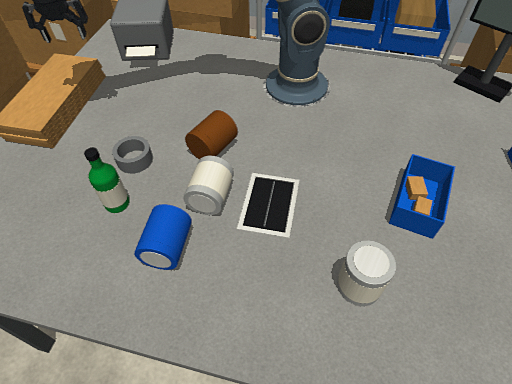

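View pics/side0.png

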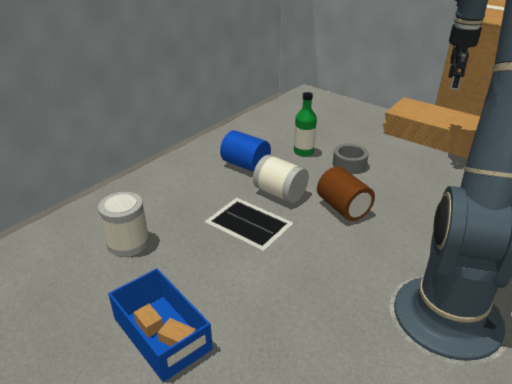

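The white tin is at about (210,185) in the scene view and (280,179) in the side view. The window is at (269,204) and (250,222). The brown and blue decoys lie on either side of the tin. I'll measure both from both views.

```bash
cat > h.py <<'E'
import numpy as np,cv2
from scipy.optimize import least_squares
def world(c):
    v,u=np.mgrid[:384,:512]; d=c["depth"]
    p=np.stack([(u-c["cx"])/c["fx"]*d,(v-c["cy"])/c["fy"]*d,d],-1)
    return p@np.asarray(c["attitude"]).T+c["origin"]
def ray(c,uv,z=0.):
    uv=np.asarray(uv,float).reshape(-1,2)
    w=np.c_[(uv-[c["cx"],c["cy"]])/[c["fx"],c["fy"]],np.ones(len(uv))]@np.asarray(c["attitude"]).T
    o=np.asarray(c["origin"]); return o+w*((z-o[2])/w[:,2])[:,None]
def window(c,seed):
    g=c["frame"].max(2); m=(g<60).astype(np.uint8)
    m=cv2.morphologyEx(m,cv2.MORPH_CLOSE,np.ones((5,5)))
    cs,_=cv2.findContours(m,cv2.RETR_EXTERNAL,cv2.CHAIN_APPROX_NONE)
    k=max(cs,key=lambda q:cv2.contourArea(q) if cv2.pointPolygonTest(q,seed,False)>=0 else -1)
    p=ray(c,k)[:,:2].astype(np.float32)
    (cx,cy),(w,h),a=cv2.minAreaRect(p*1000)
    if w<h: a+=90
    return np.array([cx,cy])/1000,(round(w),round(h)),(a+90)%180-90
def tin_pts(c,near,rad=.11):
    P=world(c); f=c["frame"].astype(int)
    m=(c["depth"]>0)&(P[...,2]>.012)&(P[...,2]<.115)&(np.hypot(P[...,0]-near[0],P[...,1]-near[1])<rad)
    m&=(f.max(2)-f.min(2)<45)&(f.max(2)>70)
    m=cv2.erode(m.astype(np.uint8),np.ones((3,3)))
    n,l,s,_=cv2.connectedComponentsWithStats(m); 
    return P[l==1+np.argmax(s[1:,4])]
def tin(P,a0):
    def parts(x):
        ax=np.array([np.cos(x[2]),np.sin(x[2])]); d=P[:,:2]-x[:2]
        return d@ax,d@np.array([-ax[1],ax[0]])
    def res(x):
        t,n=parts(x)
        dr=np.hypot(n,P[:,2]-.05)-.05; de=np.abs(t)-.06
        return np.where(np.abs(dr)<np.abs(de),dr,de)   # nearest of side / end surface
    x=[*P[:,:2].mean(0),a0]
    s=least_squares(res,x,loss="soft_l1",f_scale=.002)
    t,n=parts(s.x); return s.x,np.percentile(t,[1,99]),np.sqrt(np.mean(s.fun**2))
E
python3 - <<'E'
from h import *
for n,sw,st in(("scene",(262,204),(210,185)),("side",(250,214),(280,179))):
    c=dict(np.load(n+"0.npz")); w=window(c,sw); q=ray(c,st,.06)[0]
    P=tin_pts(c,q); x,e,s=tin(P,np.radians(w[2])); print(n,w,len(P),x[:2],np.degrees(x[2]),e,s)
    for nm,uv,z in (("brown",(211,133) if n=="scene" else (346,192),.06),("blue",(165,235) if n=="scene" else (246,150),.06)): print(nm,ray(c,uv,z)[0,:2])
E
```

```text
scene (array([0.51317743, 0.02463595]), (163, 107), 2.841459274291992) 1842 [ 0.53138701 -0.13158242] 1.033048563429041 [-0.0528472   0.06174767] 0.0011249314589402686
brown [ 0.35630309 -0.1839869 ]
blue [ 0.70444387 -0.17990725]
side (array([0.51338104, 0.02446626]), (160, 104), 3.0563125610351562) 1564 [ 0.53119255 -0.13203443] 1.0641222800604564 [-0.06208238  0.05221711] 0.0017284546019590186
brown [ 0.34943588 -0.1755338 ]
blue [ 0.69407259 -0.17710648]
```

```bash
cat >> h.py <<'E'
W=np.array([.5133,.0246]); WA=2.95
from cell import r
def ori(a,s=1):
    a=np.radians(a); y=s*np.array([np.cos(a),np.sin(a),0]); z=np.array([0,0,-1.]); return np.c_[np.cross(y,z),y,z]
def nrm(a): a=np.radians(a); return np.array([-np.sin(a),np.cos(a)])
def look(near,a0):
    for n in("scene","side"):
        c=r.capture(n); P=tin_pts(c,near); x,e,s=tin(P,np.radians(a0))
        d=x[:2]-W; a=np.radians(WA)
        print(n,len(P),x[:2].round(4),"yaw",np.degrees(x[2]).round(2),"rms",s.round(4),"err along/across mm",(1000*np.array([d@[np.cos(a),np.sin(a)],d@nrm(WA)])).round(1))
def st(m=""):
    o=r.observe(); print(m,round(o["t"],2),np.round(o["tool_pos"],4),"F",np.round(o["ft_force"],1))
E
python3 - <<'E'
from h import *
c=dict(np.load("scene0.npz")); print("bottle base",ray(c,(117,203))[0],"tape",ray(c,(132,160),.03)[0])
T=[.5313,-.1320]
q0=np.array(r.observe()["joint_positions"])
for s in(1,-1):
    q=r.solve_ik([*T,.2],ori(1,s)); print(s,None if q is None else np.round(np.array(q)-q0))
E
```

```text
bottle base [ 0.61328741 -0.36913185  0.        ] tape [ 0.48427843 -0.37847655  0.03      ]
1 [-29.  -7. -28.  18.  11.  -8.   4.]
-1 [-101.    1.   67.   22.  -30.   -5. -135.]
```

Run:
```python
from h import *
T=np.array([.5313,-.1320]); O=ori(1)
r.line_to([*T,.20],O,max_speed=.25); st("above")
r.line_to([*T,.105],max_speed=.15); st()
print(r.line_to([*T,.080],max_speed=.02,stop_force=4)); st("contact")
r.dwell(.2); st()
```

```text
above 2.42 [ 0.5309 -0.1332  0.1999] F [ 0.4  0.4 -1.1]
 3.21 [ 0.532  -0.1321  0.1057] F [-0.  -0.   0.7]
True
contact 4.08 [ 0.5312 -0.132   0.0868] F [-0.5  0.2  5.1]
 4.28 [ 0.5312 -0.132   0.0868] F [-0.4  0.4  5.6]
```

Run:
```python
from h import *
T=np.array([.5312,-.1320]); z=.0863
p=T+.022*nrm(4)
r.line_to([*p,z],ori(6),max_speed=.04); st("end")
r.line_to([*p,.13],max_speed=.15); st()
look(T+.011*nrm(4),5)
```

```text
end 4.98 [ 0.5303 -0.11    0.0866] F [1.1 0.4 5.9]
 5.42 [ 0.529  -0.1104  0.1294] F [-0.6 -1.  -0.1]
scene 1578 [ 0.5311 -0.1219] yaw 1.04 rms 0.0011 err along/across mm [  10.2 -147.2]
side 1584 [ 0.5309 -0.1223] yaw 1.13 rms 0.0017 err along/across mm [  10.1 -147.6]
```

Run:
```python
from h import *
T=np.array([.5310,-.1221]); p=T-.008*nrm(1)
r.line_to([*p,.092],ori(1),max_speed=.12); 
print(r.line_to([*p,.075],max_speed=.02,stop_force=22)); st("press")
z=r.observe()["tool_pos"][2]
p2=p+.004*nrm(3)
r.line_to([*p2,z],ori(9),max_speed=.004); st("rot")
p3=p2+.03*nrm(9)
r.line_to([*p3,z],max_speed=.04); st("end")
r.line_to([*p3,.13],max_speed=.15)
look(T+.015*nrm(4),5)
```

```text
True
press 6.52 [ 0.5316 -0.1302  0.0868] F [-1.6  0.6  7.1]
rot 7.72 [ 0.5312 -0.1261  0.0868] F [1.6 0.4 4.2]
end 8.62 [ 0.5261 -0.0967  0.0867] F [1.5 0.2 3.4]
scene 1555 [ 0.5309 -0.1082] yaw 1.12 rms 0.0011 err along/across mm [  10.7 -133.5]
side 1610 [ 0.5306 -0.1085] yaw 1.22 rms 0.0017 err along/across mm [  10.5 -133.8]
```

Run:
```python
from h import *
T=np.array([.5308,-.1083]); p=T-.008*nrm(1)
r.line_to([*p,.092],ori(1),max_speed=.12)
z=.0865
while z>.080:
    r.line_to([*p,z],max_speed=.02); F=r.observe()["ft_force"][2]; print(round(z,4),round(F,1))
    if F>25: break
    z-=.0006
p2=p+.004*nrm(3)
r.line_to([*p2,z],ori(9),max_speed=.004); st("rot")
p3=p2+.03*nrm(9)
r.line_to([*p3,z],max_speed=.04); st("end")
r.line_to([*p3,.13],max_speed=.15)
look(T+.015*nrm(4),5)
```

```text
0.0865 1.4
0.0859 6.0
0.0853 10.0
0.0847 14.6
0.0841 17.8
0.0835 22.2
0.0829 26.3
rot 12.74 [ 0.5326 -0.113   0.0865] F [-4.3  0.1 23.3]
end 13.64 [ 0.5309 -0.0822  0.0868] F [ 4.2  0.6 17.2]
scene 1557 [ 0.5307 -0.0936] yaw 2.84 rms 0.0011 err along/across mm [  11.3 -118.9]
side 1637 [ 0.5306 -0.0938] yaw 3.01 rms 0.0017 err along/across mm [  11.1 -119.1]
```

```bash
cat >> h.py <<'E'
def press(p,F,a=None,z=.0863):
    "lower onto the tin's top until the fingertips bear with F; returns the commanded height"
    r.line_to([*p,.092],None if a is None else ori(a),max_speed=.15)
    for _ in range(6):
        r.line_to([*p,z],max_speed=.03); f=r.observe()["ft_force"][2]
        if f>F-3: break
        z-=min((F-f)/7000,.003)
    st("press z=%.4f"%z); return z
E
python3 - <<'E'
from h import *
T=np.array([.5306,-.0937])
z=press(T,38,-1,.083)
r.line_to([*(T+[0,.0005]),z],ori(11),max_speed=.0006); st("rot")
r.line_to([*T,.12],max_speed=.15)
look(T,5); st()
E
```

```text
press z=0.0808 15.32 [ 0.5318 -0.0939  0.0865] F [-11.6   0.3  38.7]
rot 15.68 [ 0.5332 -0.0937  0.0865] F [-5.2  1.4 34.5]
scene 1514 [ 0.531  -0.0973] yaw 2.71 rms 0.0011 err along/across mm [  11.4 -122.6]
side 1638 [ 0.5307 -0.0978] yaw 2.67 rms 0.0017 err along/across mm [  11.1 -123.1]
 16.19 [ 0.5297 -0.0937  0.1189] F [ 0.6 -0.2  0.1]
```

Run:
```python
from h import *
T=np.array([.5308,-.0976]); a=2.7
r.line_to([*T,.11],ori(a-50),max_speed=.1); st()
z=press(T,25,None,.080)
for k,d in enumerate((-45,-40,-35)):
    r.line_to([*(T+[0,.001*((k+1)%2)]),z],ori(a+d),max_speed=.002); st("rot")
r.line_to([*T,.12],max_speed=.15)
look(T,5); st()
```

```text
17.36 [ 0.5307 -0.0975  0.1096] F [ 0.9 -0.8  0.2]
press z=0.0728 18.93 [ 0.5321 -0.099   0.076 ] F [-6.2 -2.6 22.6]
rot 19.41 [ 0.5333 -0.0981  0.0761] F [-2.8 -2.2 21. ]
rot 19.89 [ 0.534  -0.0984  0.0762] F [-2.  -1.4 18.6]
rot 20.38 [ 0.5343 -0.0976  0.0762] F [ 0.  -1.5 17.8]
scene 1790 [ 0.5325 -0.0937] yaw 17.57 rms 0.0011 err along/across mm [  13.1 -119.1]
side 1597 [ 0.5322 -0.0942] yaw 17.44 rms 0.0019 err along/across mm [  12.8 -119.6]
 20.94 [ 0.5297 -0.0975  0.1186] F [ 0.1  0.4 -0.4]
```

```bash
cat >> h.py <<'E'
def stroke(T,a,L,v=.06,dz=.0015):
    "roll the tin L forward: leading tip edge from behind the top, then flat across it"
    n=nrm(a); R=.05; zt=.0866-dz; pts=[]; s0=np.sign(L); L=abs(L)
    for ph in np.linspace(-L/2/R,0,4): pts.append((L/2+R*ph+R*np.sin(ph)-.011,zt+R*(np.cos(ph)-1)))
    pts.append((pts[-1][0]+L,zt))
    P=[[*(T+s0*s*n),z] for s,z in pts]
    r.line_to([*P[0][:2],.108],ori(a),max_speed=.2)
    r.line_to(P[0],max_speed=.08)
    for p in P[1:]: r.line_to(p,max_speed=v)
    st("stroke end"); r.line_to([*P[-1][:2],.112],max_speed=.15)
E
python3 - <<'E'
from h import *
T=np.array([.5324,-.0940]); a=17.5
stroke(T,a,36)if 0 else stroke(T,a,.036)
look(T+.036*nrm(a),a); st()
E
```

```text
stroke end 24.23 [ 0.5196 -0.0532  0.0865] F [-4.7 -0.8 19.1]
scene 1459 [ 0.5214 -0.0584] yaw 17.48 rms 0.0011 err along/across mm [  3.8 -83.3]
side 1658 [ 0.5211 -0.059 ] yaw 17.62 rms 0.0018 err along/across mm [  3.5 -83.9]
 24.67 [ 0.5186 -0.053   0.1108] F [0.1 0.3 0.7]
```

Run:
```python
from h import *
T=np.array([.5212,-.0587]); a=17.55
stroke(T,a,.016); T=T+.016*nrm(a)
r.line_to([*T,.108],ori(a+50),max_speed=.03); st()
z=press(T,25,None,.0735)
for k in(1,2,3): r.line_to([*(T+[0,.001*(k%2)]),z],ori(a+50-14.6*k/3),max_speed=.002)
st("rot"); r.line_to([*T,.115],max_speed=.15)
look(T,5); st()
```

```text
stroke end 26.55 [ 0.5175 -0.0458  0.0866] F [-4.9 -0.5 19.8]
 27.91 [ 0.516  -0.0434  0.1074] F [-0.3 -0.6 -0.8]
press z=0.0735 28.93 [ 0.5174 -0.045   0.0761] F [-6.2 -3.  24. ]
rot 30.38 [ 0.5196 -0.043   0.0764] F [ 0.1 -1.7 18.9]
scene 1500 [ 0.519  -0.0415] yaw 3.21 rms 0.0011 err along/across mm [  2.3 -66.3]
side 1714 [ 0.5187 -0.0419] yaw 3.3 rms 0.0015 err along/across mm [  1.9 -66.7]
 30.91 [ 0.5155 -0.0436  0.1138] F [ 0.3 -1.2 -0.9]
```

Run:
```python
from h import *
T=np.array([.5188,-.0417]); a=3.2
stroke(T,a,.036); T=T+.0365*nrm(a)
stroke(T,a,.026); T=T+.026*nrm(a)
look(T,3); st()
```

```text
stroke end 34.2 [0.5164 0.0019 0.0865] F [-6.1  0.2 18.7]
stroke end 36.75 [0.5152 0.0243 0.0866] F [-6.  -0.2 20.8]
scene 1432 [0.5154 0.0218] yaw 3.29 rms 0.001 err along/across mm [ 1.9 -2.9]
side 1898 [0.515  0.0215] yaw 3.42 rms 0.0015 err along/across mm [ 1.5 -3.2]
 37.18 [0.5144 0.0228 0.1108] F [-0.3  0.6 -0.4]
```

Run:
```python
from h import *
T=np.array([.5152,.0217]); a=3.3
p=T-.003*nrm(a); z=.0851
r.line_to([*p,.1],ori(a),max_speed=.1); r.line_to([*p,z],max_speed=.05)
p=p+.0062*nrm(a); r.line_to([*p,z],max_speed=.02); r.dwell(.2)
r.line_to([*p,.12],max_speed=.1); r.line_to([*p,.25],max_speed=.2)
look(W,3); st()
for n in("scene","side"): cv2.imwrite(f"pics/{n}1.png",cv2.cvtColor(r.capture(n)["frame"],cv2.COLOR_RGB2BGR))
```

```text
scene 1848 [0.5152 0.025 ] yaw 3.24 rms 0.0011 err along/across mm [1.9 0.3]
side 1909 [0.5148 0.0247] yaw 3.15 rms 0.0015 err along/across mm [1.5 0. ]
 39.97 [0.514  0.0246 0.2482] F [ 0.2  0.2 -0.3]
```

View pics/scene1.png

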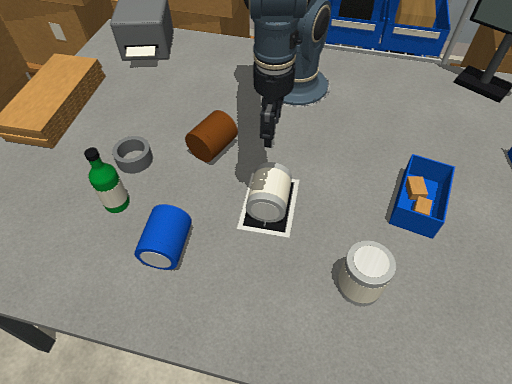

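The tin at (269,193) lies centred on the window, the gripper is clear above it, and the other things are where they were.

```bash
python3 -c "
from cell import r
print(r.close_job())"
```

```text
the job is handed in; nothing more can be done
None
```

The job is handed in at about 40 s: the tin rests over the window's middle line, off centre by at most 0.3 mm across and 2 mm along it and parallel within 0.3°, with nothing else moved; it was rolled by its top, but to steer it I twice pressed the open fingertips on both sides of its upper half and turned it about 15° in place.

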